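Open the blue filter bay of the fume filter unit

TASK

Open the bay under the blue cover of the bench exhaust filter unit so that its filter can be changed: press that bay's orange snap tab in until the cover springs loose, then push the cover straight back off its seat until the filter is completely uncovered, and leave the cover lying flat on the unit's rear deck. Work with the fingertips: the cover is pushed, never lifted or carried. Leave the grey cover latched and the things standing around undisturbed.

Things in the scene. Friction and masses are not known exactly. Their poses are not given: they have to be found in the camera images.
- unit: light grey twin-bay exhaust filter unit, 280 x 280 mm, fixed to the bench. Origin: centre of its underside; x points from its front (robot side) to its rear, y to its left, z up. Flat top deck 75 mm above the bench. Two bays, centre lines at y = +72 (left) and -72 mm (right), each with a cover lying on the deck over a filter; side rails (x -81 to +19, 10.5 mm high) lip over the cover: it only slides to +x
- opening_left (a point): middle of the rear edge of the left bay's filter opening, at deck height: unit x = +10, y = +72 mm. The opening runs from x = -62 to +10 mm and 38 mm either side of the bay's centre line
- opening_right (a point): the same for the right bay (y = -72 mm)
- rear_bead (a point): deck-height middle of the front face of a 6 mm high bead along the unit's rear edge, unit x = +131 mm. The deck between the seats and the bead is flat and free; the bead stops a cover after 112 mm of travel from its seat
- blue_cover: blue filter cover in the left or right bay: plastic plate 100 (x) x 98 (y) x 6 mm, about 90 g. Origin: centre of its underside; axes like the unit's. Latched, its origin is at unit x = -31 mm, on the bay's centre line, at deck height. A slot in it, 22 mm wide and 35 to 45 mm in front of the origin, holds the tab's nose. Freed, it slides with light friction (about 0.6 N)
- blue_cover_step (a point): middle of the upright front face of the blue cover's thumb step, 11 mm above the cover's underside and 22 mm in front of its origin. The step is 88 mm wide across the cover; the face rises from 6 to 16 mm above the underside and slopes down behind. The place to push toward the rear
- blue_cover_near_l (a point): point on the front (robot side) edge of the blue cover's underside, 38 mm left of its middle
- blue_cover_near_r (a point): the same, 38 mm right of its middle
- grey_cover: the grey filter cover in the other bay, same shape and origin as the blue one; stays latched
- tab_left (a joint): orange snap tab of the left bay, a sprung tongue hinged at its front end: 0 at rest, 0.17 rad fully in (pad 5 mm down). Pressed down on the pad it takes 1.5 N to start and 4.5 N at full depth; at about 0.12 rad (pad 3.5 mm down) its nose leaves the cover's slot and two sprung pins kick the cover 13 mm to the rear, clear of the nose; let go, the tab springs back up
- tab_right (a joint): orange snap tab of the right bay, same values
- pad_left (a point): middle of the top of the left tab's orange press pad, 22 mm wide (y), 26 mm long (x), 10 mm above the deck, at unit x = -99, y = +72 mm. On either side, 26 mm from the centre line, stands a 5 mm high spring block
- pad_right (a point): the same on the right tab (y = -72 mm)
- vial: small capped glass sample vial, 22 mm across and 45 mm tall, standing on the unit's top between the two bays, toward the rear; origin at the centre of its underside
- spare_filter: new pleated white filter in a black frame, 72 x 76 x 20 mm, lying on the bench left of the unit; origin at the centre of its underside
- wash_bottle: white wash bottle with red cap and spout, 68 mm across, 190 mm tall, on the bench left of the unit; origin at the centre of its underside
- beaker: clear glass beaker, 70 mm across, 90 mm tall, on the bench right of the unit; origin at the centre of its underside
- amber_jar: amber reagent jar with black cap, 60 mm across, 100 mm tall, on the bench right of the unit; origin at the centre of its underside
- stopper: white tube stopper, 36 mm across, 30 mm tall, on the bench right of the unit; origin at the centre of its underside
Not all that is in view belongs to the job. There is more than one size of the blue_cover; the job needs the larger. What is shaped like the grey_cover but pink is not meant.

How it is judged (in metres and radians):
On the way:
1. the blue cover's tab has been pressed in and the cover has sprung loose on its seat, not yet pushed (x of blue_cover in the frame of unit between -0.023 and 0.004 m), for 0.1 s.
At the end, for the whole second after the job is handed in: both front-edge points of the blue cover lie behind x = +9 mm in the unit's frame (the opening ends at +10); the cover is still and flat on the rear deck (height within 3 mm, tilt under 0.05 rad); both tabs have sprung back (under 0.04 rad); the grey cover is within 5 mm of its seat (x of each of blue_cover_near_l, blue_cover_near_r in the frame of unit above 0.009 m and z of blue_cover in the frame of unit between 0.072 and 0.078 m and angle between blue_cover's own z axis and vertical below 0.05 rad and linear speed of blue_cover below 0.01 m/s and value of joint each of tab_left, tab_right below 0.04 rad and x of grey_cover in the frame of unit below -0.026 m and z of grey_cover in the frame of unit below 0.079 m); the robot touches nothing.
It fails at once if the blue cover is lifted more than 10 mm off the deck or tipped over 0.2 rad (z of blue_cover in the frame of unit above 0.085 m or angle between blue_cover's own z axis and vertical above 0.2 rad).
It fails at once if the grey cover is released or lifted (not (x of grey_cover in the frame of unit below -0.026 m and z of grey_cover in the frame of unit below 0.079 m)).
It fails at once if a thing standing around is moved more than 20 mm (distance of any of vial, spare_filter, wash_bottle, beaker, amber_jar, stopper from where it was at the start of the episode above 0.02 m).
It also fails if it takes over 42 s, if anything falls off the work surface, if the arm or the gripper's body presses on something with over 40 N, if the wrist force passes 120 N, or if a joint passes its speed limit or range.

ROBOT

A 7-joint arm with a two-finger parallel gripper is mounted at the origin on the work surface. World frame = base frame: x ahead of the robot, y to its left, z up, the work surface at z = 0. Lengths are in m, angles in degrees, forces in N, time in s.
With the tool pointing down it reaches from about 0.35 to 0.9 m from the base axis. Payload 8.1 kg.
Tool frame: the origin (TCP) lies on the centre line of the jaws, within the pads' length; the fingertips stand 19 mm ahead of it and the grasp point (between the pads) is the TCP; z points along the fingers, y is the line along which they close (so a half turn about z gives the same grasp; the last joint's range is limited). The gripper opens to 85 mm and grips with 20 to 120 N. Pads are 22 mm wide; open, the fingers measure 114 mm over their backs; the gripper's body (76 mm by 85 mm) begins 54 mm behind the grasp point. The pads swing forward as they close: fully open they stand 13 mm farther back than shut.
Start: joints at [62.533, 24.895, 1.432, 90.138, -0.665, 64.973, -4.303], TCP at [0.23, -0.581, 0.25] pointing down, gripper open.
Joint ranges: [-149.89, 149.89], [-25.12, 119.58], [-72.63, 75.52], [4.76, 147.25], [-75.54, 255.54], [6.69, 114.76], [-157.13, 157.13]. Speed limits (degrees/s): [127.2, 127.2, 172.46, 172.46, 180, 180, 180].

INTERFACE

Orientations are given as a 3x3 rotation matrix whose columns are the frame's x, y, z axes.
In Python, from bench import telemetry, optics, r gives the robot as it stands. The module is installed in compiled form; this text tells all that it offers.
- The arm moves only by the tool arm_command, never from a script. Its argument "deltas" is a list of rows, each a list of 7 numbers: the turn, a rotation vector about the tool's x, y, z in rad, then the shift along the tool's x, y, z in cm, then the opening, from 0 (shut) to 1 (fully open). In form: [[wx, wy, wz, x, y, z, fingers], ...]. A call has exactly 5 rows; each row is the pose to reach, as a shift and turn from the pose commanded when the call began, along the tool's axes at that moment; what a row does not reach only later rows make up. A row lasts 1/10 s, in which the tool goes at most 50 mm and 8.59 degrees, less where a joint would pass 70% of its speed; a pose out of reach is approached as far as the arm can. A call with a gripper value outside its range is refused whole. The fingers move at their own pace and stop on an object; the grip force is fixed at half the most. Time passes only in rows, so rows that repeat a pose let the fingers close, or fill a call up. It gives the time, the measured TCP pose, the force, the opening and the grip force at its end, in the units of the state.
- telemetry.get_obs(): the state, without advancing time (a new reading comes with each control period).
- optics.read_camera(name): name is "side" or "top"; returns the picture (400x640x3 uint8, red, green, blue); there is no depth.
- optics.camera_model(name): a dict with "fov_y" (degrees; the focal length in pixels is half the picture's height over the tangent of half this angle, whatever the lens; pixels are square), "cx", "cy" (the principal point, pixels), "distortion" ([k1, k2, p1, p2, k3] as OpenCV has them; the pictures are not rectified), "T" (4x4, takes a point from camera to world coordinates). Camera axes: x right, y down, z forward; pixel columns grow to the right and rows downward; lengths in m; the calibration is good to about 2 mm. A picture is of the moment at which its call begins. camera_model takes no time and is no camera call.
- r.job_done(): hands the job in; it is judged then, once.
The state is a dict: "time": time; "joints": joint angles; "joint_velocities": joint speeds; "joint_torque": joint torques, N m; "tool_pos": TCP position; "tcp_rot": TCP orientation; "wrist_force": force on the tool from outside, world axes, zero at the start; "ft_torque": the same for the moment, N m; "finger_gap": finger opening in m; "grip_force": force on a finger pad.
Only numpy, scipy, OpenCV 4.12 (cv2) and the standard library are available. Lean on these libraries where they do the work, as an engineer would, in place of code of your own. Each camera call takes 0.05 s, during which the arm holds its last target. There are 200 camera calls.

## Working session

There is one attempt and no reset: what is moved stays moved. The work goes in short steps, Python scripts to look and compute and a tool call to move; the robot and the scene stay as the last step left them, time stands still between calls to the robot, and variables do not carry over. Pictures are saved under pics/ and viewed, at most 10 in all, crops included, and the job is handed in when it is done.

Besides the shell and the picture viewer there is one more tool, called after "Request:" as name(argument=value, ...) on one line, values as JSON. arm_command: Moves the arm, as the interface text tells. Its arguments: {"type":"object","properties":{"deltas":{"type":"array","items":{"type":"array","items":{"type":"number"}}}},"required":["deltas"]}

```bash
mkdir -p pics
python3 - <<'E'
from bench import telemetry, optics, r
import cv2
for n in("top","side"):
    cv2.imwrite(f"pics/{n}0.png",cv2.cvtColor(optics.read_camera(n),cv2.COLOR_RGB2BGR))
    m=optics.camera_model(n);print(n,m)
o=telemetry.get_obs();print(o["time"],o["tool_pos"],o["tcp_rot"],o["finger_gap"])
E
```

```text
top {'fov_y': 50.41595792412076, 'cx': 322.7015764157344, 'cy': 202.45220883623682, 'distortion': array([-0.09563758,  0.        ,  0.        ,  0.        ,  0.        ]), 'T': array([[-0.0281275 , -0.99223268,  0.12117407,  0.39137875],
       [-0.99933951,  0.0307029 ,  0.01943901, -0.01865611],
       [-0.02300842, -0.12054727, -0.99244091,  1.34398315],
       [ 0.        ,  0.        ,  0.        ,  1.        ]])}
side {'fov_y': 56.921824274283345, 'cx': 324.78649390254833, 'cy': 197.22492965544268, 'distortion': array([-0.01432388,  0.        ,  0.        ,  0.        ,  0.        ]), 'T': array([[-0.9660826 , -0.13368502,  0.22093602,  0.32124162],
       [-0.25776848,  0.55053994, -0.79401586,  0.78321792],
       [-0.01548607, -0.82403524, -0.56632685,  0.65382114],
       [ 0.        ,  0.        ,  0.        ,  1.        ]])}
0.1 [ 0.2297952  -0.58076712  0.24960441] [[ 9.29852203e-01  3.67932689e-01 -6.45363389e-04]
 [ 3.67933230e-01 -9.29851355e-01  1.26305878e-03]
 [-1.35371410e-04 -1.41190862e-03 -9.99998994e-01]] 0.08560305775185982
```

View pics/top0.png

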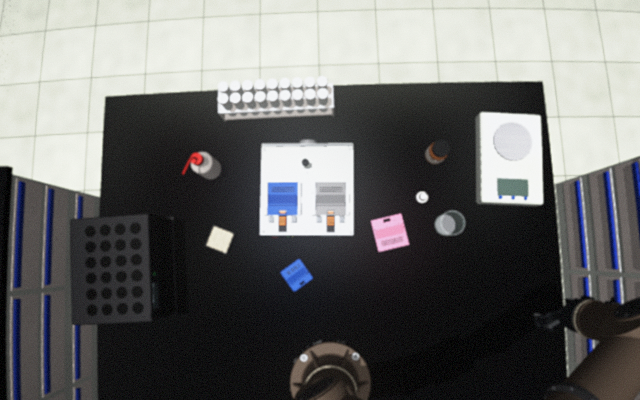

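View pics/side0.png

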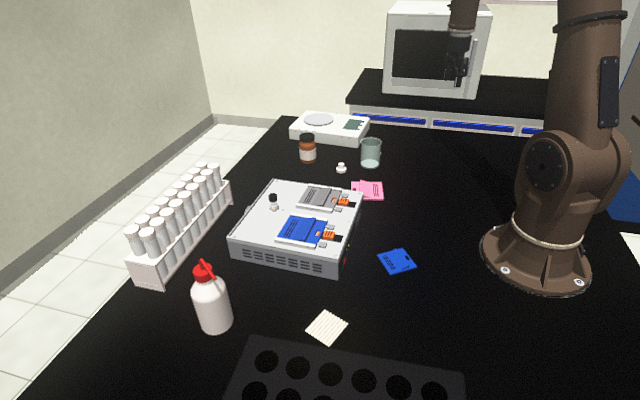

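Top view: the candidates are the blue cover on the unit (283,198), a small blue plate on the bench (297,274), the grey cover (330,198) and a pink one (390,232). By the description I choose the blue one at (283,198) in the left bay, with its orange tab near (283,222). The side view agrees: blue cover at (303,231), tab at (328,236).

```bash
cat > h.py <<'E'
import numpy as np,cv2
from bench import telemetry, optics, r
def K(m):
    f=200/np.tan(np.radians(m["fov_y"]/2));return np.array([[f,0,m["cx"]],[0,f,m["cy"]],[0,0,1.]])
def ray(n,px,z):
    m=optics.camera_model(n);u=cv2.undistortPoints(np.array(px,float).reshape(-1,1,2),K(m),m["distortion"])[:,0]
    d=np.c_[u,np.ones(len(u))]@m["T"][:3,:3].T;c=m["T"][:3,3]
    return c+d*((z-c[2])/d[:,2])[:,None]
def proj(n,P):
    m=optics.camera_model(n);W=np.linalg.inv(m["T"])
    return cv2.projectPoints(np.array(P,float).reshape(-1,1,3),cv2.Rodrigues(W[:3,:3])[0],W[:3,3],K(m),m["distortion"])[0][:,0]
def rect(n,mask,z):
    c=max(cv2.findContours(mask.astype(np.uint8),cv2.RETR_EXTERNAL,cv2.CHAIN_APPROX_NONE)[0],key=cv2.contourArea)
    P=ray(n,c[:,0]+0.0,z)
    return cv2.minAreaRect((P[:,:2]*1000).astype(np.float32)),P
def orange(n,im):
    h=cv2.cvtColor(im,cv2.COLOR_RGB2HSV);m=cv2.inRange(h,(5,150,120),(20,255,255))
    return m
E
python3 - <<'E'
from h import *
for n in("top","side"):
    im=optics.read_camera(n);h=cv2.cvtColor(im,cv2.COLOR_RGB2HSV)
    print(n)
    if n=="top":
        g=im.min(2)>110; s=np.zeros_like(g);s[125:245,250:365]=1
        print("unit",rect(n,cv2.morphologyEx((g&s).astype(np.uint8),cv2.MORPH_OPEN,np.ones((5,5))),.075)[0])
        b=(h[...,0]>100)&(h[...,0]<125)&(h[...,1]>130)&(h[...,2]>60)&s
        print("blue",rect(n,b,.081)[0])
    k,l,st,c=cv2.connectedComponentsWithStats(orange(n,im))
    for i in range(1,k):
        if st[i,4]>8: print("or",c[i],st[i],ray(n,c[i],.084))
    x0,y0=(245,130) if n=="top" else (220,165)
    cv2.imwrite(f"pics/{n}1.png",cv2.cvtColor(cv2.resize(im[y0:y0+120,x0:x0+155],None,fx=5,fy=5,interpolation=cv2.INTER_CUBIC),cv2.COLOR_RGB2BGR))
E
```

```text
top
unit ((597.057373046875, 54.70051574707031), (285.0814514160156, 294.7674255371094), 88.30535125732422)
blue ((561.5347290039062, 127.77828216552734), (84.42362976074219, 94.0870590209961), 88.11779022216797)
side
or [306.57352941 144.76470588] [300 142  15   8  68] [[ 0.686825   -0.30924417  0.084     ]]
or [342.96969697 201.59090909] [338 198  11   8  66] [[ 0.49089218 -0.00724818  0.084     ]]
or [328.07692308 234.95604396] [322 231  13   9  91] [[0.49518376 0.13523896 0.084     ]]
```

View pics/top1.png

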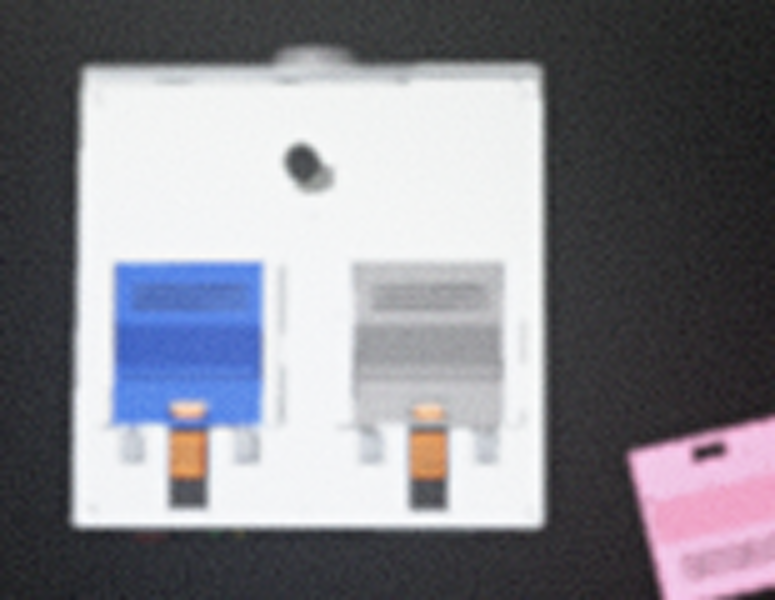

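View pics/side1.png

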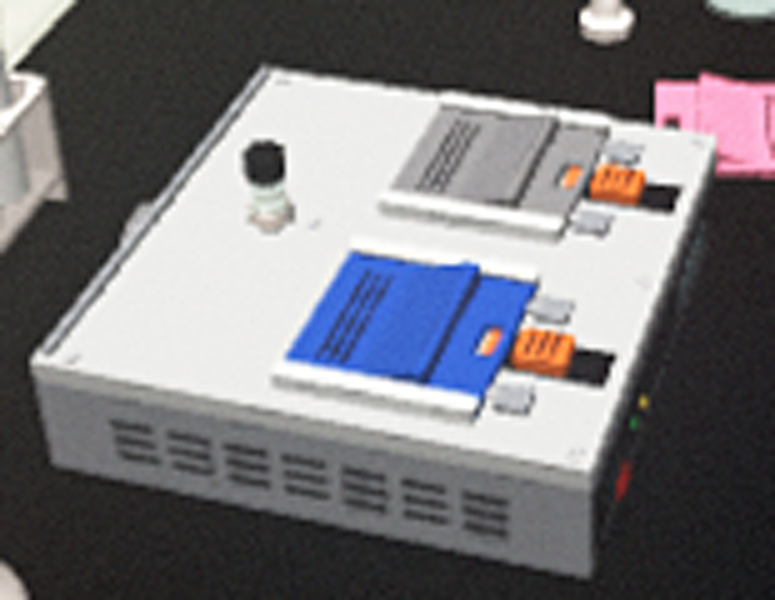

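Crops: the full-size blue cover with step and slot sits in the left bay, with its pad at top-view pixel (282.6,220.5). The grey one's pad is at (330.8,220.5). Next I measure the pads and edges more precisely.

Run:
```python
from h import *
T=np.mean([optics.read_camera("top").astype(float) for _ in range(3)],0).astype(np.uint8)
h=cv2.cvtColor(T,cv2.COLOR_RGB2HSV)
m=cv2.inRange(h,(5,110,90),(25,255,255));m[:214]=0;m[228:]=0;m[:,:270]=0;m[:,345:]=0
k,l,st,c=cv2.connectedComponentsWithStats(m)
pt=[c[i] for i in range(1,k) if st[i,4]>8];print(pt,ray("top",pt,.085))
# line fits of unit outline at deck height
g=(T.min(2)>110).astype(np.uint8);s=np.zeros_like(g);s[125:245,250:365]=1
g=cv2.morphologyEx(g*s,cv2.MORPH_OPEN,np.ones((5,5)))
cs=max(cv2.findContours(g,cv2.RETR_EXTERNAL,cv2.CHAIN_APPROX_NONE)[0],key=cv2.contourArea)[:,0]
def ln(sel,name):
    P=ray("top",cs[sel].astype(float),.075)[:,:2];v=cv2.fitLine(P.astype(np.float32),cv2.DIST_HUBER,0,.01,.01).ravel();print(name,v,np.degrees(np.arctan2(v[1],v[0])))
x,y=cs.T
ln((x<266)&(y>155)&(y<225),"left");ln((x>348)&(y>155)&(y<225),"right")
ln((y>228)&(x>268)&(x<345),"front")
b=((h[...,0]>100)&(h[...,0]<125)&(h[...,1]>130)&(h[...,2]>60)&(s>0)).astype(np.uint8)
q=cv2.boxPoints(rect("top",b,.081)[0]);print(q)
S=optics.read_camera("side");m=orange("side",S)
# triangulate pads
def tri(a,b):
    A=[];B=[]
    for n,p in(("top",a),("side",b)):
        c=optics.camera_model(n)["T"][:3,3];d=ray(n,p,0)[0]-c;d/=np.linalg.norm(d);Q=np.eye(3)-np.outer(d,d);A.append(Q);B.append(Q@c)
    return np.linalg.lstsq(np.vstack(A),np.hstack(B),rcond=None)[0]
pt=sorted(pt,key=lambda p:p[0]);print(tri(pt[0],(328.1,235)),tri(pt[-1],(343,201.6)))
# blue dark/bright profile along centre column
print(T[180:216,283].tolist())
```

```text
[array([282.45283019, 220.9245283 ]), array([330.45283019, 220.9245283 ])] [[ 0.49338224  0.12746827  0.085     ]
 [ 0.48914996 -0.01545416  0.085     ]]
left [ 0.99946725 -0.03263777  0.5988332   0.19611178] -1.8703386
right [ 0.99931246 -0.0370763   0.572754   -0.08595236] -2.1248026
front [0.02858924 0.99959123 0.44984332 0.05472407] 88.36173
[[513.1302    87.134384]
 [607.16644   84.044106]
 [609.9393   168.42218 ]
 [515.903    171.51245 ]]
[0.49540493 0.1285488  0.078071  ] [ 0.49107512 -0.01521597  0.07829048]
[[246, 247, 247], [240, 241, 243], [169, 189, 233], [98, 140, 229], [90, 134, 230], [90, 135, 229], [91, 129, 219], [88, 121, 197], [86, 118, 194], [84, 113, 186], [87, 118, 194], [85, 116, 190], [90, 129, 218], [89, 134, 230], [88, 130, 224], [78, 113, 207], [71, 106, 198], [71, 103, 197], [78, 109, 202], [72, 106, 199], [72, 106, 200], [72, 107, 199], [75, 109, 203], [80, 118, 213], [88, 126, 217], [85, 124, 211], [89, 132, 225], [92, 138, 231], [92, 138, 231], [118, 149, 226], [188, 188, 210], [242, 216, 198], [240, 193, 162], [189, 161, 178], [115, 134, 203], [92, 107, 157]]
```

Request:
arm_command(deltas=[[0,0,0.08,3,-3.4,0,0],[0,0,0.16,6,-6.8,0,0],[0,0,0.24,9,-10.2,0,0],[0,0,0.33,12,-13.6,0,0],[0,0,0.408,15,-17,0,0]])

```text
time: 0.9
tool_pos: [0.3073, -0.3662, 0.2505]
tcp_rot: [[0.999, -0.035, 0.0], [-0.035, -0.999, -0.0], [0.0, 0.0, -1.0]]
wrist_force: [0.7, -0.2, 0.8]
finger_gap: 0.012
grip_force: 0.0
```

```bash
cat >> h.py <<'E'
a=np.radians(-1.75);U=np.array([[np.cos(a),-np.sin(a)],[np.sin(a),np.cos(a)]]);C=np.array([.591,.054])
def unit(x,y): return C+U@[x,y]
def go(x,y,z):
    "shift in tool axes (cm) to unit x,y and world z, and turn"
    o=telemetry.get_obs();R=o["tcp_rot"];p=o["tool_pos"]
    D=np.c_[np.r_[U[:,0],0],np.r_[-U[:,1],0],[0,0,-1]]
    print("t",o["time"],"unit xy",U.T@(p[:2]-C),"z",p[2],"F",o["wrist_force"],"gap",o["finger_gap"])
    print("shift",(R.T@(np.r_[unit(x,y),z]-p)*100).round(2),"turn",cv2.Rodrigues(R.T@D)[0].ravel().round(4))
E
python3 -c "
from h import *
go(-.1,.072,.16)
print('vial',U.T@(ray('top',[[308.6,165.6]],.075)[0,:2]-C))
print(proj('top',[[*unit(-.099,.072),.085],[*unit(-.081,.023),.081],[*unit(.019,.121),.081],[*unit(-.14,-.14),.075],[*unit(.14,.14),.075]]))"
```

```text
t 0.9 unit xy [-0.27077321 -0.42865738] z 0.25046511698097546 F [ 0.71173196 -0.24360682  0.79666492] gap 0.012026142895943349
shift [ 16.85 -50.14   9.04] turn [ 0.0003 -0.0004 -0.0044]
vial [ 0.06990942 -0.00589905]
[[281.93942459 220.65069009]
 [298.50250078 214.76957044]
 [266.53389218 181.8439678 ]
 [353.10212411 234.68382863]
 [261.52394174 143.49896483]]
```

Request:
arm_command(deltas=[[0,0,0,1.5,-4.5,0,0],[0,0,0,3,-9,0,0],[0,0,0,4.5,-13.5,0,0],[0,0,0,6,-18,0,0],[0,0,-0.0044,7.5,-22.5,0,0]])

```text
time: 1.4
tool_pos: [0.3892, -0.1436, 0.2507]
tcp_rot: [[1.0, -0.027, 0.001], [-0.027, -1.0, -0.001], [0.001, 0.001, -1.0]]
wrist_force: [1.7, 0.0, -0.5]
finger_gap: 0.0003
grip_force: 0.0
```

Request:
arm_command(deltas=[[0,0,0,1.5,-4.5,0.5,0],[0,0,0,3,-9,1.5,0],[0,0,0,4.5,-13.5,3,0],[0,0,0,6,-18,4.5,0],[0,0,0,7.5,-22.5,6,0]])

```text
time: 1.9
tool_pos: [0.4705, 0.0794, 0.1901]
tcp_rot: [[1.0, -0.027, 0.001], [-0.027, -1.0, 0.0], [0.001, -0.0, -1.0]]
wrist_force: [0.4, -1.0, 0.6]
finger_gap: 0.0
grip_force: 0.0
```

```bash
sed -i 's/C=np.array(\[.591,.054\])/C=np.array([.591,.0533])/' h.py; python3 -c "
from h import *
go(-.101,.072,.125)"
```

```text
t 1.9 unit xy [-0.12124357  0.02236703] z 0.19008386888495407 F [ 0.44956783 -1.00808654  0.63426015] gap 2.4282251870720558e-05
shift [ 2.03 -4.96  6.51] turn [-0.0001 -0.0011  0.0031]
```

Request:
arm_command(deltas=[[0,0,0,1,-2.5,2,0],[0,-0.0011,0.0031,2,-5,4,0],[0,-0.0011,0.0031,2,-5,6,0],[0,-0.0011,0.0031,2,-5,6.5,0],[0,-0.0011,0.0031,2,-5,6.5,0]])

```text
time: 2.4
tool_pos: [0.4907, 0.1263, 0.1248]
tcp_rot: [[1.0, -0.03, -0.003], [-0.03, -1.0, -0.001], [-0.003, 0.001, -1.0]]
wrist_force: [-0.7, -0.2, -0.0]
finger_gap: -0.0002
grip_force: 0.0
```

```bash
python3 -c "
from h import *
go(-.101,.072,.104)
im=optics.read_camera('side')[195:275,265:395]
T=optics.read_camera('top')[165:245,245:375]
cv2.imwrite('pics/a.png',cv2.cvtColor(cv2.resize(np.vstack([im]),None,fx=6,fy=6,interpolation=cv2.INTER_CUBIC),cv2.COLOR_RGB2BGR))
o=telemetry.get_obs()['tool_pos'];print(proj('side',[o+[0,0,-.019],[*unit(-.099,.072),.085]]))"
```

```text
t 2.4 unit xy [-0.10249248  0.06990617] z 0.12481623436309176 F [-0.68553355 -0.18675181 -0.04438252] gap -0.00021610765785070959
shift [ 0.16 -0.21  2.08] turn [0.001  0.0028 0.0002]
[[330.39952185 225.29331954]
 [329.18339633 232.85747613]]
```

View pics/a.png

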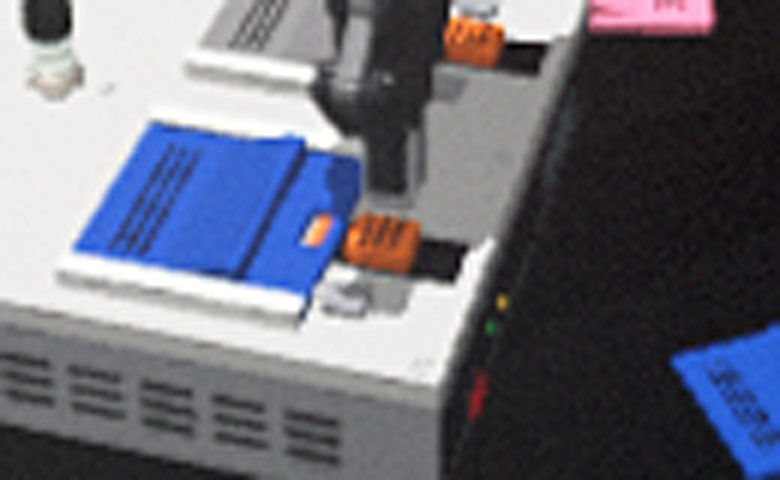

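Closed fingertips at crop (388,195) are right above the orange pad at (382,240), with the blue cover still seated. Now I descend.

Request:
arm_command(deltas=[[0.001,0.0028,0,0.1,-0.2,1.0,0],[0.001,0.0028,0,0.1,-0.2,1.8,0],[0.001,0.0028,0,0.1,-0.2,2.1,0],[0.001,0.0028,0,0.1,-0.2,2.25,0],[0.001,0.0028,0,0.1,-0.2,2.35,0]])

```text
time: 3.0
tool_pos: [0.4931, 0.1286, 0.1022]
tcp_rot: [[1.0, -0.031, 0.003], [-0.031, -1.0, 0.001], [0.003, -0.001, -1.0]]
wrist_force: [1.2, -2.1, 7.0]
finger_gap: 0.0001
grip_force: 3.7
```

```bash
cat >> h.py <<'E'
def cover():
    im=optics.read_camera("top");h=cv2.cvtColor(im,cv2.COLOR_RGB2HSV)
    b=(h[...,0]>100)&(h[...,0]<125)&(h[...,1]>130)&(h[...,2]>60);b[:125]=0;b[232:]=0;b[:,:255]=0;b[:,365:]=0
    (c,w,t),P=rect("top",b,.081);q=(P[:,:2]-C)@U
    print("cover c",U.T@(np.array(c)/1000-C),w,t,"x range",q[:,0].min(),q[:,0].max())
E
python3 -c "
from h import *
cover();go(-.101,.072,.099)"
```

```text
cover c [-0.03167111  0.06505638] (66.733642578125, 94.76691436767578) 88.82916259765625 x range -0.0787185078937144 0.015372626583936238
t 3.05 unit xy [-0.10013461  0.07227007] z 0.10218028911792716 F [ 1.15832443 -2.1451344   5.45550371] gap -9.771494105479567e-05
shift [-0.09  0.03  0.32] turn [-0.0008 -0.0032  0.    ]
```

Request:
arm_command(deltas=[[0,0,0,0,0,0.05,0],[0,0,0,0,0,0.1,0],[0,0,0,0,0,0.15,0],[0,0,0,0,0,0.15,0],[0,0,0,0,0,0.15,0]])

```text
time: 3.55
tool_pos: [0.4937, 0.1286, 0.1011]
tcp_rot: [[1.0, -0.031, 0.004], [-0.031, -1.0, 0.001], [0.004, -0.001, -1.0]]
wrist_force: [1.7, -1.9, 6.9]
finger_gap: 0.0
grip_force: 3.5
```

```bash
python3 -c "
from h import *
cover();go(-.101,.072,.099)"
```

```text
cover c [-0.01801937  0.06889409] (85.05696868896484, 91.18267822265625) 88.09720611572266 x range -0.0636788017890344 0.027685280612053043
t 3.6 unit xy [-0.0996209   0.07229778] z 0.10111174857130313 F [ 2.46440363 -1.32931576  6.33670198] gap -0.0001414535902019267
shift [-0.14  0.03  0.21] turn [-0.001  -0.0042 -0.0002]
```

Cover centre moved +13.6 mm: it has sprung loose. Now I lift off the pad and move to just in front of the step.

Request:
arm_command(deltas=[[0,0,0,0,0,-1,0],[0,0,0,0,0,-2.5,0],[0,0,0,1.5,0,-2.5,0],[0,0,0,3.5,0,-2.5,0],[0,-0.004,0,4.3,0,-2.5,0]])

```text
time: 4.1
tool_pos: [0.5365, 0.1276, 0.126]
tcp_rot: [[1.0, -0.03, -0.001], [-0.03, -1.0, 0.001], [-0.001, -0.001, -1.0]]
wrist_force: [0.6, 1.1, -0.1]
finger_gap: -0.0003
grip_force: 0.0
```

```bash
python3 -c "
from h import *
go(-.056,.072,.104)"
```

```text
t 4.1 unit xy [-0.05671285  0.07258317] z 0.12598308077783107 F [ 0.57780956  1.10502778 -0.14975764] gap -0.0003151977892715973
shift [0.07 0.06 2.2 ] turn [-0.0013  0.0014  0.    ]
```

Request:
arm_command(deltas=[[0,0,0,0,0,1,0],[0,0.0014,0,0,0,1.8,0],[0,0.0014,0,0,0,2.1,0],[0,0.0014,0,0,0,2.2,0],[0,0.0014,0,0,0,2.2,0]])

```text
time: 4.6
tool_pos: [0.5346, 0.1277, 0.1032]
tcp_rot: [[1.0, -0.03, -0.002], [-0.03, -1.0, 0.001], [-0.002, -0.001, -1.0]]
wrist_force: [-0.1, -0.5, -0.1]
finger_gap: -0.0001
grip_force: 0.0
```

```bash
python3 -c "
from h import *
cover();go(.037,.072,.104)
im=optics.read_camera('side')[195:275,265:395]
cv2.imwrite('pics/b.png',cv2.cvtColor(cv2.resize(im,None,fx=6,fy=6,interpolation=cv2.INTER_CUBIC),cv2.COLOR_RGB2BGR))"
```

```text
cover c [-0.00145359  0.04600736] (39.45968246459961, 57.92164611816406) 88.10810089111328 x range -0.030442366413015853 0.027556087464489152
t 4.65 unit xy [-0.05831395  0.0727227 ] z 0.10340921884846194 F [ 0.48095581 -0.13322445 -0.00702539] gap 0.0002899249242230771
shift [ 9.53  0.08 -0.07] turn [-0.0009  0.001   0.0009]
```

View pics/b.png

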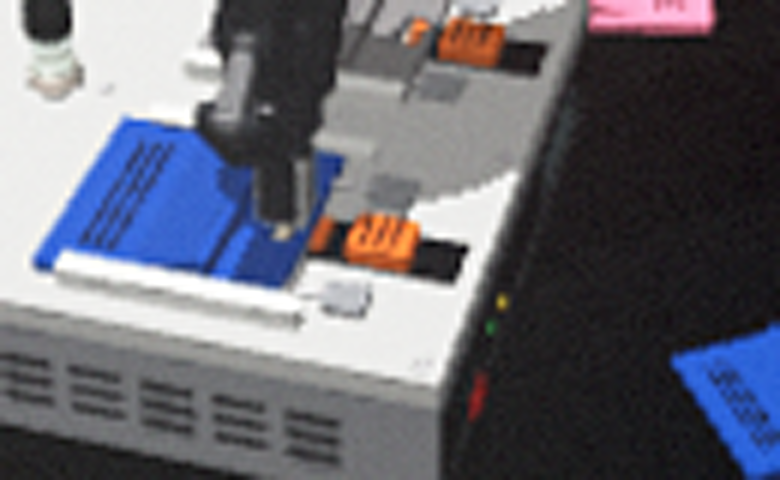

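The fingertip at crop (283,225) stands on the front side of the step with no contact force. The cover is free of the tab, and its tab has sprung back (pad at crop (383,240)). Push.

Request:
arm_command(deltas=[[0,0,0,0.6,0.05,-0.05,0],[0,0,0,1.4,0.05,-0.05,0],[0,0,0,2.3,0.05,-0.05,0],[0,0,0,3.2,0.05,-0.05,0],[0,0,0,4.0,0.05,-0.05,0]])

```text
time: 5.2
tool_pos: [0.5761, 0.1259, 0.1038]
tcp_rot: [[1.0, -0.03, -0.001], [-0.03, -1.0, 0.001], [-0.001, -0.001, -1.0]]
wrist_force: [-2.3, 0.9, 2.5]
finger_gap: -0.0001
grip_force: 0.9
```

```bash
python3 -c "
from h import *
cover();go(.037,.072,.104)"
```

```text
cover c [0.04262354 0.03369422] (42.97266387939453, 20.931724548339844) 19.143192291259766 x range 0.021336864376519056 0.061369674189528
t 5.25 unit xy [-0.01578741  0.07198928] z 0.10383559798744703 F [ 1.74670399 -0.40155078  0.48271715] gap -0.00025013518502810126
shift [ 5.28 -0.   -0.01] turn [-0.0013 -0.0004 -0.0002]
```

Request:
arm_command(deltas=[[0,0,0,0.8,0,0,0],[0,0,0,1.6,0,0,0],[0,0,0,2.4,0,0,0],[0,0,0,3.2,0,0,0],[0,0,0,4.0,0,0,0]])

```text
time: 5.75
tool_pos: [0.6159, 0.1247, 0.1037]
tcp_rot: [[1.0, -0.03, -0.001], [-0.03, -1.0, 0.001], [-0.001, -0.001, -1.0]]
wrist_force: [-1.0, 0.2, -0.7]
finger_gap: -0.0002
grip_force: 0.3
```

Request:
arm_command(deltas=[[0,0,0,0.6,0,0,0],[0,0,0,1.1,0,0,0],[0,0,0,1.4,0,0,0],[0,0,0,1.4,0,0,0],[0,0,0,1.4,0,0,0]])

```text
time: 6.25
tool_pos: [0.6291, 0.1243, 0.1038]
tcp_rot: [[1.0, -0.03, -0.001], [-0.03, -1.0, 0.001], [-0.001, -0.001, -1.0]]
wrist_force: [0.1, -0.8, 0.7]
finger_gap: -0.0
grip_force: 0.0
```

```bash
python3 -c "
from h import *
cover();go(.037,.072,.104)"
```

```text
cover c [0.10014874 0.03464096] (15.289108276367188, 28.286293029785156) 88.86309814453125 x range 0.0860882800042606 0.11420932931631855
t 6.3 unit xy [0.03583137 0.07220526] z 0.10383288800165198 F [-1.03455003  0.55970122  0.19195958] gap -5.573049597338495e-05
shift [ 0.12  0.02 -0.02] turn [-0.001   0.0008  0.0007]
```

Rear edge is at about +114..118 mm, so the cover has travelled roughly 100 mm. I back off slightly, lift and retreat to look.

Request:
arm_command(deltas=[[0,0,0,-0.5,0,0,0],[0,0,0,-0.8,0,-1,0],[0,0,0,-0.8,0,-4,0],[0,0,0,-3,0,-8,0],[0,0,0,-7,0,-10,0]])

```text
time: 6.8
tool_pos: [0.5612, 0.1268, 0.2074]
tcp_rot: [[1.0, -0.031, 0.005], [-0.031, -1.0, 0.003], [0.004, -0.003, -1.0]]
wrist_force: [-0.3, 0.5, 0.1]
finger_gap: 0.0002
grip_force: 0.0
```

Request:
arm_command(deltas=[[0,0,0,-4,1.5,-1,0],[0,0,0,-8,4,-2,0],[0,0,0,-11,7,-2,0],[0,0,0,-13,11,-2,0],[0,0,0,-13,15,-2,0]])

```text
time: 7.3
tool_pos: [0.4217, -0.0203, 0.2247]
tcp_rot: [[1.0, -0.028, -0.001], [-0.028, -1.0, 0.0], [-0.001, -0.0, -1.0]]
wrist_force: [1.7, -0.4, -0.5]
finger_gap: -0.0002
grip_force: 0.0
```

```bash
python3 -c "
from h import *
cover();go(-.2,0,.3)
S=optics.read_camera('side')[170:270,220:370];T=optics.read_camera('top')[130:250,245:375]
f=lambda a:cv2.cvtColor(cv2.resize(a,(390,360) if a.shape[0]==120 else (400,267),interpolation=cv2.INTER_CUBIC),cv2.COLOR_RGB2BGR)
a=f(T);b=np.zeros((360,400,3),np.uint8);b[:267]=f(S)
cv2.imwrite('pics/c.png',np.hstack([a,b]))"
```

```text
cover c [0.06797552 0.0721675 ] (92.04833221435547, 93.07470703125) 88.10719299316406 x range 0.021343467084975448 0.1146223752235975
t 7.35 unit xy [-0.16593887 -0.08585858] z 0.2245745002859815 F [-0.56294171 -6.75994879  0.19370676] gap -0.00016263571524289942
shift [-3.45 -8.55 -7.57] turn [ 0.0029  0.0006 -0.0044]
```

View pics/c.png

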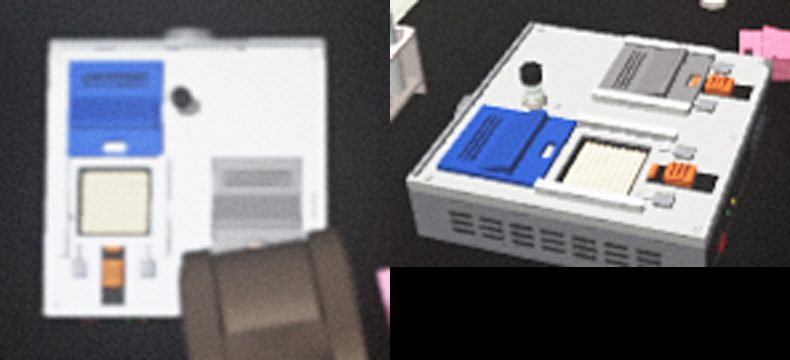

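The blue cover (crop (115,108)) lies flat behind the fully exposed filter, front edge about 20 mm in the unit frame. Both tabs are up, and the vial and grey cover are in place.

Request:
arm_command(deltas=[[0,0,0,0,0,-1,0],[0,0,0,0,0,-2,0],[0,0,0,0,0,-2,0],[0,0,0,0,0,-2,0],[0,0,0,0,0,-2,0]])

```text
time: 7.95
tool_pos: [0.4248, -0.0193, 0.2437]
tcp_rot: [[1.0, -0.029, -0.001], [-0.029, -1.0, 0.001], [-0.001, -0.001, -1.0]]
wrist_force: [-0.1, 0.6, -0.0]
finger_gap: 0.0003
grip_force: 0.0
```

```bash
python3 -c "
from h import *
cover();go(-.2,0,.3);print(r.job_done())"
```

```text
cover c [0.06797552 0.0721675 ] (92.04833221435547, 93.07470703125) 88.10719299316406 x range 0.021343467084975448 0.1146223752235975
t 8.0 unit xy [-0.16402984 -0.07776785] z 0.2435317902970733 F [-0.07825111  0.54367176 -0.49686519] gap -0.0001710960561864923
shift [-3.6  -7.79 -5.63] turn [-0.001   0.0015  0.0013]
the job is handed in; nothing more can be done
None
```

The job is handed in at 8.0 s (no verdict was returned): the blue cover sprang loose, was pushed back about 100 mm and lies flat on the rear deck with its front edge about 20 mm behind the unit's centre, the filter is fully uncovered, both tabs are up, and the grey cover and vial look undisturbed.

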